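Switch off the mini centrifuge, then close its lid

ROBOT

A 6-joint arm with a two-finger parallel gripper is mounted at the origin on the work surface; the furniture and walls round the work are solid. World frame = base frame: x ahead of the robot, y to its left, z up, the work surface at z = 0. Lengths are in mm, angles in degrees, forces in N, time in s.
With the tool pointing down it reaches from about 350 to 850 mm from the base axis. Payload 8.1 kg.
Tool frame: the origin (TCP) lies midway between the tips of the shut fingers; the grasp point (between the pads) lies 19 mm behind it; z points along the fingers, y is the line along which they close (so a half turn about z gives the same grasp; the last joint's range is limited). The gripper opens to 85 mm and grips with 20 to 120 N. Pads are 22 mm wide; open, the fingers measure 114 mm over their backs; the gripper's body (76 mm by 85 mm) begins 54 mm behind the grasp point. The pads swing forward as they close: fully open they stand 13 mm farther back than shut.
Start: joints at [-73.648, 7.471, 85.268, -0, 87.261, -4.893], TCP at [217.437, -559.22, 231.292] pointing down, gripper open.
Joint ranges: [-169.43, 169.43], [-51.17, 129.36], [1.28, 143.12], [-76.62, 256.62], [0, 156.53], [-152.29, 152.29]. Speed limits (degrees/s): [136.94, 136.94, 159.86, 180, 180, 180].

INTERFACE

Orientations are given as [roll, pitch, yaw] about the fixed x, y, z axes, in that order (R = Rz(yaw) Ry(pitch) Rx(roll)).
In Python, from bench import sense, snapshot, camera_params, hand_in, masks_of, pinpoint gives the robot as it stands.
- The arm moves only by the tool step_arm, never from a script. Its argument "targets" is a list of rows, each an object with "angular": the turn, a rotation vector about the tool's x, y, z scaled (see below), a list of three; "dp": the shift along the tool's x, y, z scaled (see below), a list of three; "fingers": the closure, from 0 (fully open) to 1 (shut). A call has exactly 8 rows; each row is the pose to reach, as a shift and turn from the pose commanded when the call began, along the tool's axes at that moment, turning the shorter way round; what a row does not reach only later rows make up. The controller multiplies each number of a shift by 0.2 m and each number of a turn by 180 degrees. A row lasts 1/8 s, in which the tool goes at most 62.5 mm and 10.7 degrees, less where a joint would pass 70% of its speed; a pose out of reach is approached as far as the arm can. A call with a number of a shift or a turn outside -1 to 1 is refused whole. A call with a gripper value outside its range is refused whole. The fingers move at their own pace and stop on an object; "newtons" is the grip in N (left out, the last holds). Time passes only in rows, so rows that repeat a pose let the fingers close, or fill a call up. It gives the time, the measured TCP pose, the force, the opening and the grip force at its end, in the units of the state.
- sense(): the state, without advancing time (a new reading comes with each control period).
- snapshot(name): name is "side" or "top" or "wrist"; returns the picture (480x640x3 uint8, blue, green, red); there is no depth.
- camera_params(name): a dict with "vfov" (degrees; the focal length in pixels is half the picture's height over the tangent of half this angle, whatever the lens; pixels are square), "cx", "cy" (the principal point, pixels), "R" (3x3) and "t" (3): a world point X has camera coordinates R X + t. Camera axes: x right, y down, z forward; pixel columns grow to the right and rows downward; lengths in mm; the calibration is good to about 2 mm. A picture is of the moment at which its call begins: read the wrist's pose just before it. camera_params takes no time and is no camera call; for the wrist camera it gives the pose at the moment of the call.
- hand_in(): hands the job in; it is judged then, once.
Trained networks look in the newest picture that a camera, given by its name, has taken for a name from the list of things; names that differ only in an ending like _2 or _b are one class to them, and where a whole thing is asked for, a point or a joint stands for the part that bears it (a point fixed in the world has none). Each returns a list of dicts, best first, with "conf" (0 to 1); they miss things now and then, are a little off and sometimes report something else, mostly with a low value. They report only what shows in the picture. A call takes as long as a camera call.
- masks_of(camera, label): "pixels" (480x640 bool, what is visible of it) and "at" ([column, row] in pixels, amid what is visible of it).
- pinpoint(camera, label): "at" ([column, row] in pixels: a listed point, or the origin of a listed thing).
The state is a dict: "time": time; "joint_pos": joint angles; "qd": joint speeds; "joint_efforts": joint torques, N m; "tool_pos": TCP position; "tcp_rot": TCP orientation; "ft_force": force on the tool from outside, world axes, zero at the start; "wrist_torque": the same for the moment, N m; "finger_gap": finger opening in mm; "grip_force": force on a finger pad.
Only numpy, scipy, OpenCV 4.12 (cv2) and the standard library are available. Lean on these libraries where they do the work, as an engineer would, in place of code of your own. Each camera call takes 0.05 s, during which the arm holds its last target. There are 200 camera calls.

TASK

The small bench centrifuge was left with its lid up and its power rocker on, and closing the lid would start the rotor. So first push in the upper half of the rocker switch on its front panel to switch it off, then push the lid over and gently down with the fingertips until it is fully shut. Pick nothing up, do not shove the centrifuge along the bench, and leave the things round it where they are.

Things in the scene. Friction and masses are not known exactly. Their poses are not given: they have to be found in the camera images.
- centrifuge: white bench centrifuge, loose on four rubber feet, about 1.3 kg. Body x -64 to 86, y -66 to 66 mm, 68 mm high; open rotor well in its top. Origin: on the bench, inside its outline, 11 mm to the front of its middle. -x is its front (looks roughly to the robot's left), +x its hinged back. On the front panel: a fixed knob (24 mm across, out to x = -86, at y = 30, z = 20) and the rocker (y = -35).
- centrifuge_switch (a joint): rocker switch on the front panel, rad: about 0.24 = on (upper half stands out), 0 = off (upper half pushed in, face upright). It pivots about a level line across its middle; the upper edge moves about 1.5 mm; about 2 N on the upper half moves it (so does an upright finger laid flat on its face and pushed in); no spring, it stays where it is left.
- switch_face (a point): middle of the rocker's front face, at x = -78, y = -35, z = 20 mm in the centrifuge's frame when off. The rocker is 17 mm wide (y) and 11 mm high (z) and stands about 4 mm out of the panel.
- centrifuge_lid (a joint): clear domed lid, rad: 0 = shut, about 1.43 = fully up (nearly upright, leaning a little to the front); starts between 1.1 and 1.42. Friction hinge: it stays at whatever angle it is left and needs about 1 N at its free edge to move.
- lid_hinge (a point): middle of the lid's hinge line, at the top of the machine's back, x = 83, y = 0, z = 70.5 mm in the centrifuge's frame; the line runs along the centrifuge's y.
- lid_edge (a point): middle of the lid's free edge, 129 mm from the hinge line. The lid is round, 125 mm across. Its outside (top when shut; faces the back when up) bulges from the rim plane: 0 mm at the free edge, 21 mm at 116 mm from the hinge line, 27 mm at 66 mm from it. Dome top when shut: 98 mm above the bench.
- specimen_cup: screw-capped specimen cup, 50 mm across, 63 mm high, standing loose behind the centrifuge; origin at the centre of its underside. A bystander.
- dropper_bottle: slim dropper bottle with a rubber bulb, 27 mm across, 98 mm high, standing loose some 0.15 m in front of the front panel; origin at the centre of its underside. A bystander.
- marker: capped marker pen lying on the bench behind the centrifuge, 129 mm long, 17 mm thick; origin at the middle of its underside. A bystander.

How it is judged:
By the outcome, as a careful person would: the job done as asked, in the order asked, and still so for the second after the job is handed in, with the robot touching nothing.
It also fails if it takes over 51 s, if anything falls off the work surface, if the arm or the gripper's body presses on something with over 40 N, if the wrist force passes 120 N, or if a joint passes its speed limit or range.

## Working session

There is one attempt and no reset: what is moved stays moved. The work goes in short steps, Python scripts to look and compute and a tool call to move; the robot and the scene stay as the last step left them, time stands still between calls to the robot, and variables do not carry over. Pictures are saved under pics/ and viewed, at most 10 in all, crops included, and the job is handed in when it is done.

Besides the shell and the picture viewer there is one more tool, called as name([rows], argument=value, ...), one row to a line, values as JSON. step_arm: Moves the arm, as the interface text tells. Its arguments: {"type":"object","properties":{"targets":{"type":"array","items":{"type":"object","properties":{"angular":{"type":"array","items":{"type":"number","minimum":-1,"maximum":1}},"dp":{"type":"array","items":{"type":"number","minimum":-1,"maximum":1}},"fingers":{"type":"number"}}}},"newtons":{"type":"number"}},"required":["targets"]}

```bash
mkdir -p pics
cat > h.py <<'E'
import numpy as np, cv2
from bench import *
def K(p):
    f=240/np.tan(np.radians(p["vfov"])/2); return f
def ray(cam,uv,p=None):
    p=p or camera_params(cam); R=np.array(p["R"]);t=np.array(p["t"]);f=K(p)
    d=R.T@np.array([(uv[0]-p["cx"])/f,(uv[1]-p["cy"])/f,1.]); return -R.T@t,d/np.linalg.norm(d)
def onz(cam,uv,z,p=None):
    o,d=ray(cam,uv,p); return o+d*(z-o[2])/d[2]
def proj(cam,X,p=None):
    p=p or camera_params(cam); c=np.array(p["R"])@np.asarray(X,float)+np.array(p["t"]);f=K(p)
    return np.array([p["cx"]+f*c[0]/c[2],p["cy"]+f*c[1]/c[2]])
def tri(a,b):
    A=np.zeros((3,3));B=np.zeros(3)
    for o,d in(a,b):
        M=np.eye(3)-np.outer(d,d);A+=M;B+=M@o
    return np.linalg.solve(A,B)
E
python3 - <<'E'
from h import *
print(sense()["time"])
ims=[]
for c in("side","top"):
    p=camera_params(c);print(c,p["vfov"],p["cx"],p["cy"],(-np.array(p["R"]).T@np.array(p["t"])).round(),np.array(p["R"]).round(2).tolist())
    im=snapshot(c);cv2.imwrite(f"pics/{c}0.png",im)
    for l in["centrifuge","switch_face","lid_hinge","lid_edge","specimen_cup","dropper_bottle","marker"]:
        r=pinpoint(c,l);print(c,l,[(np.round(x["at"]).tolist(),round(x["conf"],2)) for x in r[:2]], [onz(c,x["at"],{"switch_face":20,"lid_hinge":70.5}.get(l,0)).round() for x in r[:1]])
print(sense()["time"])
E
```

```text
0.0
side 42.7484572577721 321.8552552969898 245.70565339246235 [ 359. 1179. 1030.] [[-1.0, -0.05, -0.01], [-0.03, 0.66, -0.75], [0.05, -0.75, -0.66]]
side centrifuge [([310.0, 303.0], 0.75)] [array([448., 203.,   0.])]
side switch_face [([299.0, 382.0], 0.68), ([314.0, 324.0], 0.48)] [array([454., 441.,  20.])]
side lid_hinge [] []
side lid_edge [([310.0, 225.0], 0.72)] [array([466., -80.,   0.])]
side specimen_cup [([338.0, 254.0], 0.57)] [array([389.,  31.,   0.])]
side dropper_bottle [([300.0, 381.0], 0.97)] [array([454., 423.,   0.])]
side marker [([322.0, 190.0], 0.58), ([341.0, 254.0], 0.3)] [array([ 443., -242.,    0.])]
top 54.76510687857939 313.4061187832864 241.15001211647564 [ 394.   98. 1034.] [[-0.02, -1.0, 0.01], [-1.0, 0.02, -0.05], [0.05, -0.02, -1.0]]
top centrifuge [([258.0, 244.0], 0.73)] [array([441., 206.,   0.])]
top switch_face [] []
top lid_hinge [([336.0, 268.0], 0.73)] [array([383.,  36.,  70.])]
top lid_edge [([269.0, 234.0], 0.91)] [array([462., 179.,   0.])]
top specimen_cup [([340.0, 268.0], 0.82)] [array([383.,  24.,   0.])]
top dropper_bottle [([158.0, 238.0], 0.52)] [array([459., 426.,   0.])]
top marker [] []
0.8
```

Run:
```python
import cv2,numpy as np
a=cv2.imread("pics/side0.png")[170:430,210:430];b=cv2.imread("pics/top0.png")[130:390,120:400]
im=np.hstack([cv2.resize(a,None,fx=1.6*1.1,fy=1.6*1.1,interpolation=cv2.INTER_CUBIC)[:416],cv2.resize(b,None,fx=1.45,fy=1.6)])
a=cv2.resize(a,(387,458),interpolation=cv2.INTER_CUBIC);b=cv2.resize(b,(412,383),interpolation=cv2.INTER_CUBIC)
b=cv2.copyMakeBorder(b,0,75,0,0,0)
cv2.imwrite("pics/c0.png",np.hstack([a,b]))
```

```text
(no output)
```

View pics/c0.png

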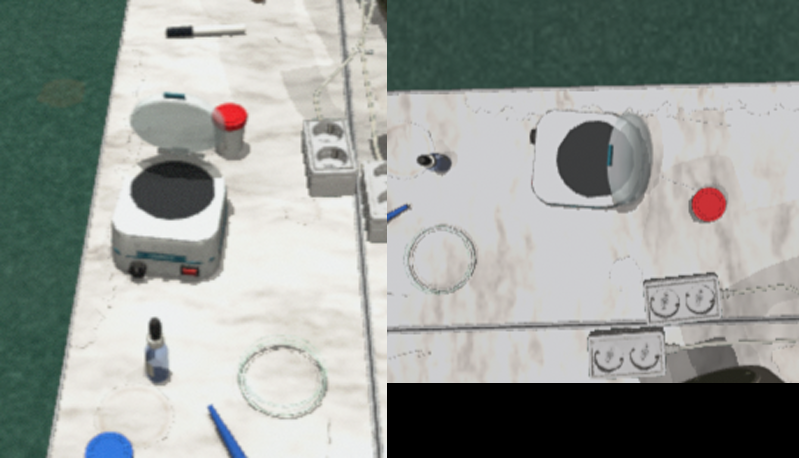

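The side view shows the red rocker at full-image (318,324) and the knob at (288,323). The lid is up, with the cup behind it. In the top view the knob is at (219,222). Next I fit the centrifuge's pose and the lid angle.

```bash
cat > fit.py <<'E'
from h import *
from scipy.optimize import least_squares
ps={c:camera_params(c) for c in("side","top")}
L=lambda a:[83-129*np.cos(a),0,70.5+129*np.sin(a)]
obs=[("side",(310,303),[0,0,0],.4),("top",(258,244),[0,0,0],.4),("side",(316,324),[-78,-35,20],1),("side",(288.4,323.4),[-86,30,20],.8),("top",(219.3,222.3),[-82,30,20],.8),("side",(310,225),"L",1),("top",(269,234),"L",1)]
def W(q,P):
    P=L(q[3]) if P=="L" else P; c,s=np.cos(q[2]),np.sin(q[2]); return np.array([q[0]+c*P[0]-s*P[1],q[1]+s*P[0]+c*P[1],P[2]])
def res(q): return np.concatenate([w*(proj(c,W(q,P),ps[c])-uv) for c,uv,P,w in obs])
E
python3 - <<'E'
from fit import *
r=least_squares(res,[444,205,-1.57,1.25],loss="soft_l1");q=r.x
print(q.round(3),np.degrees(q[2:]).round(1));print(res(q).reshape(-1,2).round(1).tolist())
for n,P in dict(sw=[-78,-35,20],hinge=[83,0,70.5],edge="L",knob=[-86,30,20]).items(): print(n,W(q,P).round(1))
b=[onz(c,uv,0).round() for c,uv in(("top",(158,238)),("side",(300,381)),("top",(340,268)),("side",(338,254)))];print(b)
s=sense();print(s["tool_pos"],s["tcp_rot"],s["finger_gap"],s["ft_force"])
E
```

```text
[451.826 205.088  -1.669   1.254] [-95.6  71.8]
[[-0.7, 0.2], [-0.1, -2.1], [1.8, 0.6], [-0.5, 0.6], [1.0, -0.3], [-0.7, 2.2], [1.1, 0.9]]
sw [424.7 286.1  20. ]
hinge [443.7 122.5  70.5]
edge [447.6 162.5 193.1]
knob [490.1 287.7  20. ]
[array([459., 427.,   0.]), array([453., 422.,   0.]), array([382.,  23.,   0.]), array([389.,  31.,   0.])]
[ 217.45079688 -559.23148925  231.32248958] [ 1.79997398e+02 -1.56581327e-03  2.12453146e+01] 85.43868866477226 [0.20686814 0.24582479 1.01615522]
```

step_arm([
  {"dp": [0.24, -0.24, -0.05], "angular": [0, 0, -0.058], "fingers": 1},
  {"dp": [0.45, -0.45, -0.1], "angular": [0, 0, -0.117], "fingers": 1},
  {"dp": [0.65, -0.65, -0.15], "angular": [0, 0, -0.175], "fingers": 1},
  {"dp": [0.8, -0.8, -0.15], "angular": [0, 0, -0.234], "fingers": 1},
  {"dp": [0.95, -0.95, -0.15], "angular": [0, 0, -0.292], "fingers": 1},
  {"dp": [0.95, -0.95, -0.15], "angular": [0, 0, -0.351], "fingers": 1},
  {"dp": [0.95, -0.95, -0.15], "angular": [0, 0, -0.351], "fingers": 1},
  {"dp": [0.95, -0.95, -0.15], "angular": [0, 0, -0.351], "fingers": 1},
], newtons=20)

```text
time: 1.8
tool_pos: [325.5, -313.6, 261.3]
tcp_rot: [180.0, 0.0, 84.2]
ft_force: [0.1, 0.2, 0.3]
finger_gap: 0.1
grip_force: 0.0
```

step_arm([
  {"dp": [0.14, 0.08, 0], "fingers": 1},
  {"dp": [0.28, 0.17, 0], "fingers": 1},
  {"dp": [0.42, 0.25, 0], "fingers": 1},
  {"dp": [0.56, 0.34, 0], "fingers": 1},
  {"dp": [0.7, 0.42, 0], "fingers": 1},
  {"dp": [0.84, 0.5, 0], "fingers": 1},
  {"dp": [0.97, 0.6, 0], "fingers": 1},
  {"dp": [0.97, 0.6, 0], "fingers": 1},
])

```text
validation failed for argument at $.ta...
```

step_arm([
  {"dp": [0.14, 0, 0], "fingers": 1},
  {"dp": [0.28, 0, 0], "fingers": 1},
  {"dp": [0.42, 0, 0], "fingers": 1},
  {"dp": [0.56, 0, 0], "fingers": 1},
  {"dp": [0.7, 0, 0], "fingers": 1},
  {"dp": [0.84, 0, 0], "fingers": 1},
  {"dp": [0.97, 0, 0], "fingers": 1},
  {"dp": [0.97, 0, 0], "fingers": 1},
])

```text
validation failed for argument at $.ta...
```

step_arm([
  {"dp": [0.14, 0.08, 0], "angular": [0, 0, 0], "fingers": 1},
  {"dp": [0.28, 0.17, 0], "angular": [0, 0, 0], "fingers": 1},
  {"dp": [0.42, 0.25, 0], "angular": [0, 0, 0], "fingers": 1},
  {"dp": [0.56, 0.34, 0], "angular": [0, 0, 0], "fingers": 1},
  {"dp": [0.7, 0.42, 0], "angular": [0, 0, 0], "fingers": 1},
  {"dp": [0.84, 0.5, 0], "angular": [0, 0, 0], "fingers": 1},
  {"dp": [0.97, 0.6, 0], "angular": [0, 0, 0], "fingers": 1},
  {"dp": [0.97, 0.6, 0], "angular": [0, 0, 0], "fingers": 1},
])

```text
time: 2.8
tool_pos: [464.7, -131.0, 261.0]
tcp_rot: [-180.0, -0.0, 84.3]
ft_force: [0.1, -0.5, 1.1]
finger_gap: 0.3
grip_force: 0.0
```

step_arm([
  {"dp": [0.14, 0, 0], "angular": [0, 0, 0], "fingers": 1},
  {"dp": [0.28, 0, 0], "angular": [0, 0, 0], "fingers": 1},
  {"dp": [0.42, 0, 0], "angular": [0, 0, 0], "fingers": 1},
  {"dp": [0.56, 0, 0], "angular": [0, 0, 0], "fingers": 1},
  {"dp": [0.7, 0, 0], "angular": [0, 0, 0], "fingers": 1},
  {"dp": [0.84, 0, 0], "angular": [0, 0, 0], "fingers": 1},
  {"dp": [0.97, 0, 0], "angular": [0, 0, 0], "fingers": 1},
  {"dp": [0.97, 0, 0], "angular": [0, 0, 0], "fingers": 1},
])

```text
time: 3.8
tool_pos: [482.8, 61.4, 261.2]
tcp_rot: [-180.0, 0.0, 84.4]
ft_force: [-0.8, -0.7, 0.4]
finger_gap: -0.4
grip_force: 0.0
```

step_arm([
  {"dp": [0.14, -0.02, 0], "angular": [0, 0, 0], "fingers": 1},
  {"dp": [0.28, -0.05, 0], "angular": [0, 0, 0], "fingers": 1},
  {"dp": [0.42, -0.07, 0], "angular": [0, 0, 0], "fingers": 1},
  {"dp": [0.56, -0.1, 0], "angular": [0, 0, 0], "fingers": 1},
  {"dp": [0.7, -0.12, 0], "angular": [0, 0, 0], "fingers": 1},
  {"dp": [0.84, -0.15, 0], "angular": [0, 0, 0], "fingers": 1},
  {"dp": [0.97, -0.17, 0], "angular": [0, 0, 0], "fingers": 1},
  {"dp": [0.97, -0.17, 0], "angular": [0, 0, 0], "fingers": 1},
])

```text
time: 4.8
tool_pos: [468.1, 257.3, 261.1]
tcp_rot: [-180.0, 0.0, 84.4]
ft_force: [0.8, -0.4, -0.6]
finger_gap: -0.1
grip_force: 0.0
```

step_arm([
  {"dp": [0.14, -0.08, 0], "angular": [0, 0, 0], "fingers": 1},
  {"dp": [0.28, -0.16, 0], "angular": [0, 0, 0], "fingers": 1},
  {"dp": [0.4, -0.23, 0.1], "angular": [0, 0, 0], "fingers": 1},
  {"dp": [0.4, -0.23, 0.25], "angular": [0, 0, 0], "fingers": 1},
  {"dp": [0.4, -0.23, 0.4], "angular": [0, 0, 0], "fingers": 1},
  {"dp": [0.4, -0.23, 0.5], "angular": [0, 0, 0], "fingers": 1},
  {"dp": [0.4, -0.23, 0.5], "angular": [0, 0, 0], "fingers": 1},
  {"dp": [0.4, -0.23, 0.5], "angular": [0, 0, 0], "fingers": 1},
])

```text
time: 5.8
tool_pos: [430.7, 341.6, 162.6]
tcp_rot: [179.9, -0.1, 84.4]
ft_force: [-0.9, 0.2, 0.4]
finger_gap: -0.4
grip_force: 0.0
```

Run:
```python
from fit import *
p=camera_params("wrist");print((-np.array(p["R"]).T@np.array(p["t"])).round(),p["vfov"])
w=snapshot("wrist");cv2.imwrite("pics/w1.png",w)
q=[451.8,205.1,-1.669,1.254]
for l,P in(("switch_face",[-78,-35,20]),("lid_edge","L"),("centrifuge",[0,0,0])):
    print(l,[(np.round(x["at"]).tolist(),round(x["conf"],2)) for x in pinpoint("wrist",l)[:3]],proj("wrist",W(q,P),p).round())
```

```text
[437. 418. 304.] 61.84932545115369
switch_face [([320.0, 288.0], 0.49)] [323. 290.]
lid_edge [] [400. 691.]
centrifuge [([363.0, 357.0], 0.91)] [363. 361.]
```

View pics/w1.png

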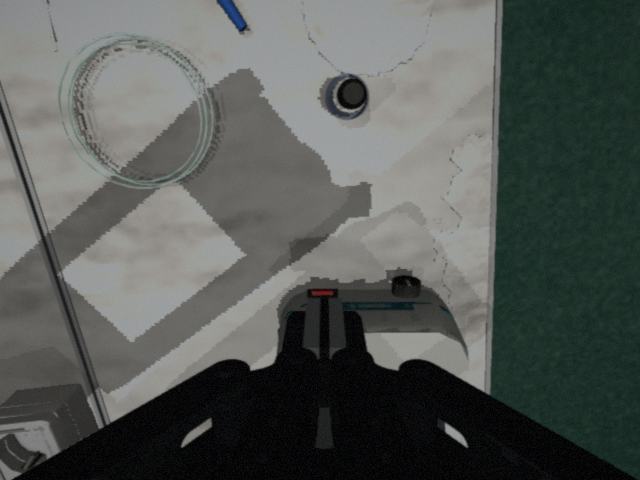

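The rocker shows red at (322,293), in line with the fingers and within 3 px of where I predicted it.

step_arm([
  {"dp": [0, 0, 0.18], "angular": [0, 0, 0], "fingers": 1},
  {"dp": [0, 0, 0.36], "angular": [0, 0, 0], "fingers": 1},
  {"dp": [0, 0, 0.54], "angular": [0, 0, 0], "fingers": 1},
  {"dp": [0, 0, 0.68], "angular": [0, 0, 0], "fingers": 1},
  {"dp": [0, 0, 0.725], "angular": [0, 0, 0], "fingers": 1},
  {"dp": [-0.06, 0, 0.725], "angular": [0, 0, 0], "fingers": 1},
  {"dp": [-0.12, 0, 0.725], "angular": [0, 0, 0], "fingers": 1},
  {"dp": [-0.15, 0, 0.725], "angular": [0, 0, 0], "fingers": 1},
])

```text
time: 7.0
tool_pos: [427.7, 311.2, 17.6]
tcp_rot: [179.9, -0.1, 84.4]
ft_force: [-0.0, -0.2, -0.5]
finger_gap: -0.0
grip_force: 0.0
```

Run:
```python
from fit import *
w=snapshot("wrist");s=snapshot("side")
cv2.imwrite("pics/a2.png",np.hstack([cv2.resize(w[220:420,220:420],(400,400)),cv2.resize(s[250:390,240:380],(400,400),interpolation=cv2.INTER_CUBIC)]))
print(sense()["ft_force"])
```

```text
[ 0.28051914  0.25767689 -0.02119827]
```

View pics/a2.png

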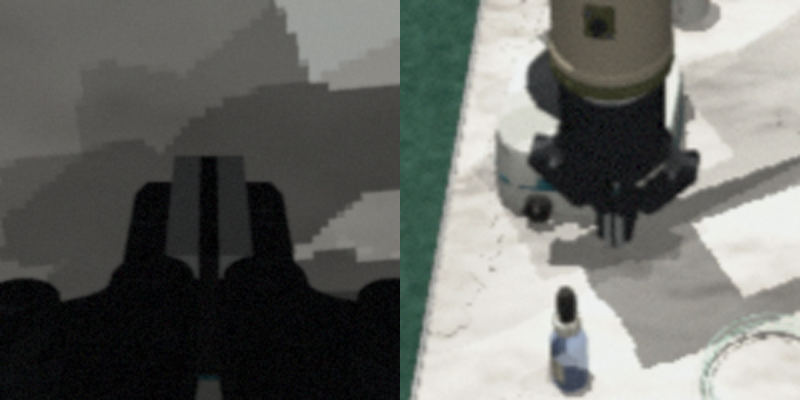

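The fingers hang beside the panel, in line with the rocker and clear of the knob and bottle. I'll approach slowly, watching the force.

step_arm([
  {"dp": [-0.03, 0, 0], "angular": [0, 0, 0], "fingers": 1},
  {"dp": [-0.04, 0, 0], "angular": [0, 0, 0], "fingers": 1},
  {"dp": [-0.045, 0, 0], "angular": [0, 0, 0], "fingers": 1},
  {"dp": [-0.05, 0, 0], "angular": [0, 0, 0], "fingers": 1},
  {"dp": [-0.053, 0, 0], "angular": [0, 0, 0], "fingers": 1},
  {"dp": [-0.056, 0, 0], "angular": [0, 0, 0], "fingers": 1},
  {"dp": [-0.06, 0, 0], "angular": [0, 0, 0], "fingers": 1},
  {"dp": [-0.06, 0, 0], "angular": [0, 0, 0], "fingers": 1},
])

```text
time: 8.1
tool_pos: [425.8, 300.3, 16.5]
tcp_rot: [180.0, -0.0, 84.4]
ft_force: [-1.2, 2.5, 1.0]
finger_gap: 0.1
grip_force: 1.2
```

step_arm([
  {"dp": [-0.002, 0, 0], "angular": [0, 0, 0], "fingers": 1},
  {"dp": [-0.003, 0, 0], "angular": [0, 0, 0], "fingers": 1},
  {"dp": [-0.004, 0, 0], "angular": [0, 0, 0], "fingers": 1},
  {"dp": [-0.005, 0, 0], "angular": [0, 0, 0], "fingers": 1},
  {"dp": [-0.006, 0, 0], "angular": [0, 0, 0], "fingers": 1},
  {"dp": [-0.006, 0, 0], "angular": [0, 0, 0], "fingers": 1},
  {"dp": [-0.006, 0, 0], "angular": [0, 0, 0], "fingers": 1},
  {"dp": [-0.006, 0, 0], "angular": [0, 0, 0], "fingers": 1},
])

```text
time: 9.1
tool_pos: [426.0, 299.5, 16.8]
tcp_rot: [180.0, -0.1, 84.4]
ft_force: [-0.7, 5.8, 3.3]
finger_gap: -0.2
grip_force: 3.2
```

step_arm([
  {"dp": [0, 0, 0], "angular": [0, 0, 0], "fingers": 1},
  {"dp": [-0.001, 0, 0], "angular": [0, 0, 0], "fingers": 1},
  {"dp": [-0.002, 0, 0], "angular": [0, 0, 0], "fingers": 1},
  {"dp": [-0.003, 0, 0], "angular": [0, 0, 0], "fingers": 1},
  {"dp": [-0.004, 0, 0], "angular": [0, 0, 0], "fingers": 1},
  {"dp": [-0.004, 0, 0], "angular": [0, 0, 0], "fingers": 1},
  {"dp": [-0.004, 0, 0], "angular": [0, 0, 0], "fingers": 1},
  {"dp": [-0.004, 0, 0], "angular": [0, 0, 0], "fingers": 1},
])

```text
time: 10.1
tool_pos: [425.9, 299.4, 16.8]
tcp_rot: [179.9, -0.2, 84.4]
ft_force: [-0.6, 9.8, 0.3]
finger_gap: 0.0
grip_force: 5.0
```

Run:
```python
from h import *
for i in range(4):
    s=sense();print(s["tool_pos"].round(2),s["ft_force"].round(1));snapshot("wrist")
```

```text
[425.93 299.41  16.83] [-0.6  9.8  0.3]
[425.94 299.4   16.82] [-0.1 10.2  0.8]
[425.95 299.39  16.83] [ 0.4 10.5  0.8]
[425.95 299.39  16.82] [ 0.1 10.2  1.1]
```

The finger stopped dead at 299.4 while the force rose to 10 N, so the rocker is against its off stop. I'll retreat, rise and check.

step_arm([
  {"dp": [0.04, 0, 0], "angular": [0, 0, 0], "fingers": 1},
  {"dp": [0.14, 0, 0], "angular": [0, 0, 0], "fingers": 1},
  {"dp": [0.22, 0, -0.1], "angular": [0, 0, 0], "fingers": 1},
  {"dp": [0.22, 0, -0.3], "angular": [0, 0, 0], "fingers": 1},
  {"dp": [0.22, 0, -0.5], "angular": [0, 0, 0], "fingers": 1},
  {"dp": [0.22, 0, -0.7], "angular": [0, 0, 0], "fingers": 1},
  {"dp": [0.22, 0, -0.72], "angular": [0, 0, 0], "fingers": 1},
  {"dp": [0.22, 0, -0.72], "angular": [0, 0, 0], "fingers": 1},
])

```text
time: 11.3
tool_pos: [429.7, 341.3, 159.7]
tcp_rot: [-180.0, 0.1, 84.4]
ft_force: [0.8, 1.0, -0.8]
finger_gap: -0.3
grip_force: 0.0
```

Run:
```python
from fit import *
p=camera_params("wrist");w=snapshot("wrist")
b=cv2.imread("pics/w1.png")
f=lambda i:cv2.resize(i[265:325,270:350],(400,300),interpolation=cv2.INTER_CUBIC)
cv2.imwrite("pics/a3.png",np.hstack([f(b),f(w)]))
for l in("switch_face","centrifuge"):print(l,[(np.round(x["at"]).tolist(),round(x["conf"],2)) for x in pinpoint("wrist",l)[:2]])
print(proj("wrist",W([451.8,205.1,-1.669,1.25],[-78,-35,20]),p))
```

```text
switch_face [([323.0, 289.0], 0.46)]
centrifuge [([368.0, 359.0], 0.67)]
[325.0082554  290.88505499]
```

View pics/a3.png

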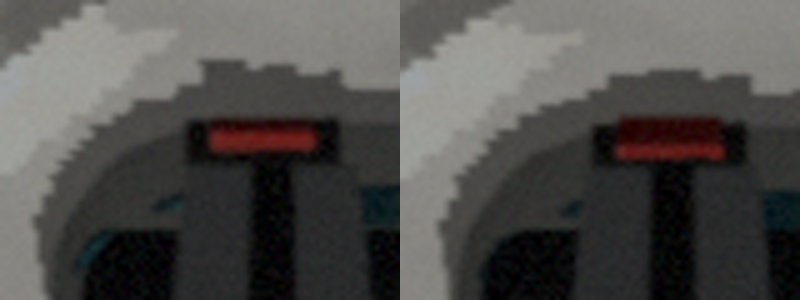

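Left of the crop, before, only the bright upper face of the rocker showed. Right, after, the rocker stands differently, its darker face showing with the top edge pushed in, so it's off. Next: over the top and behind the lid.

step_arm([
  {"dp": [0, 0, -0.2], "angular": [0, 0, 0], "fingers": 1},
  {"dp": [0, 0, -0.4], "angular": [0, 0, 0], "fingers": 1},
  {"dp": [-0.05, 0.02, -0.55], "angular": [0, 0, 0], "fingers": 1},
  {"dp": [-0.25, 0.05, -0.55], "angular": [0, 0, 0], "fingers": 1},
  {"dp": [-0.45, 0.09, -0.55], "angular": [0, 0, 0], "fingers": 1},
  {"dp": [-0.65, 0.12, -0.55], "angular": [0, 0, 0], "fingers": 1},
  {"dp": [-0.83, 0.15, -0.55], "angular": [0, 0, 0], "fingers": 1},
  {"dp": [-1.0, 0.175, -0.55], "angular": [0, 0, 0], "fingers": 1},
])

```text
time: 12.45
tool_pos: [444.6, 137.8, 268.9]
tcp_rot: [-179.9, 0.1, 84.4]
ft_force: [1.2, -0.1, -0.1]
finger_gap: 0.0
grip_force: 0.0
```

step_arm([
  {"dp": [-0.15, 0, 0], "angular": [0, 0, 0], "fingers": 1},
  {"dp": [-0.25, 0, 0], "angular": [0, 0, 0], "fingers": 1},
  {"dp": [-0.25, 0, 0], "angular": [0, 0, 0], "fingers": 1},
  {"dp": [-0.25, 0, 0.15], "angular": [0, 0, 0], "fingers": 1},
  {"dp": [-0.25, 0, 0.35], "angular": [0, 0, 0], "fingers": 1},
  {"dp": [-0.25, 0, 0.5], "angular": [0, 0, 0], "fingers": 1},
  {"dp": [-0.25, 0, 0.5], "angular": [0, 0, 0], "fingers": 1},
  {"dp": [-0.25, 0, 0.5], "angular": [0, 0, 0], "fingers": 1},
])

```text
time: 13.45
tool_pos: [440.8, 89.9, 171.3]
tcp_rot: [180.0, -0.0, 84.5]
ft_force: [-0.3, -0.0, 0.3]
finger_gap: -0.0
grip_force: 0.0
```

Run:
```python
from fit import *
w=snapshot("wrist");s=snapshot("side");t=snapshot("top")
im=np.hstack([cv2.resize(w,(400,300)),cv2.resize(s[180:345,220:440],(400,300),interpolation=cv2.INTER_CUBIC)])
cv2.imwrite("pics/a4.png",im);print(sense()["ft_force"])
for c in("side","top","wrist"):
    p=camera_params(c)
    print(c,[(np.round(x["at"]).tolist(),round(x["conf"],2)) for x in pinpoint(c,"lid_edge")[:2]],proj(c,W([451.8,205.1,-1.669,1.254],"L"),p).round())
```

```text
[ 1.17579547 -0.1187563   0.28773932]
side [([310.0, 227.0], 0.6), ([298.0, 382.0], 0.46)] [309. 227.]
top [] [270. 235.]
wrist [([322.0, 133.0], 0.78)] [324. 125.]
```

View pics/a4.png

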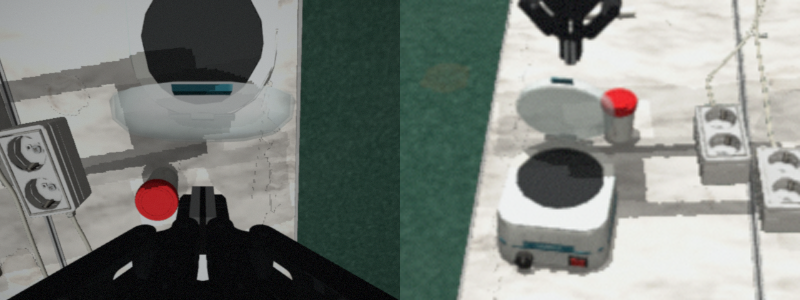

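step_arm([
  {"dp": [0.06, 0, 0], "angular": [0, 0, 0], "fingers": 1},
  {"dp": [0.11, 0, 0], "angular": [0, 0, 0], "fingers": 1},
  {"dp": [0.15, 0, 0], "angular": [0, 0, 0], "fingers": 1},
  {"dp": [0.185, 0, 0], "angular": [0, 0, 0], "fingers": 1},
  {"dp": [0.215, 0, 0], "angular": [0, 0, 0], "fingers": 1},
  {"dp": [0.24, 0, 0.007], "angular": [0, 0, 0], "fingers": 1},
  {"dp": [0.285, 0, 0.02], "angular": [0, 0, 0], "fingers": 1},
  {"dp": [0.325, 0, 0.037], "angular": [0, 0, 0], "fingers": 1},
])

```text
time: 14.75
tool_pos: [446.9, 154.8, 162.9]
tcp_rot: [180.0, -0.0, 84.4]
ft_force: [-0.2, -0.1, 2.9]
finger_gap: 0.1
grip_force: 0.7
```

Run:
```python
from fit import *
w=snapshot("wrist");s=snapshot("side")
im=np.hstack([cv2.resize(w,(400,300)),cv2.resize(s[180:345,220:440],(400,300),interpolation=cv2.INTER_CUBIC)])
cv2.imwrite("pics/a5.png",im);print(sense()["ft_force"])
```

```text
[ 0.51280813 -0.20429855  0.11720103]
```

View pics/a5.png

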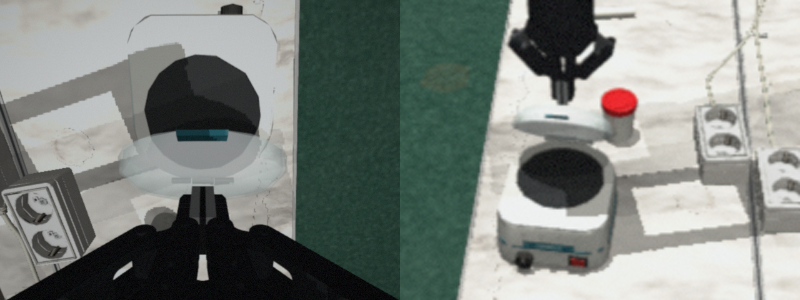

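The lid is coming over, pushed centrally by the fingertips, and the machine hasn't moved. I'll keep following the arc.

step_arm([
  {"dp": [0.04, 0, 0.02], "angular": [0, 0, 0], "fingers": 1},
  {"dp": [0.078, 0, 0.045], "angular": [0, 0, 0], "fingers": 1},
  {"dp": [0.113, 0, 0.072], "angular": [0, 0, 0], "fingers": 1},
  {"dp": [0.146, 0, 0.103], "angular": [0, 0, 0], "fingers": 1},
  {"dp": [0.177, 0, 0.135], "angular": [0, 0, 0], "fingers": 1},
  {"dp": [0.205, 0, 0.171], "angular": [0, 0, 0], "fingers": 1},
  {"dp": [0.23, 0, 0.2], "angular": [0, 0, 0], "fingers": 1},
  {"dp": [0.25, 0, 0.235], "angular": [0, 0, 0], "fingers": 1},
])

```text
time: 15.85
tool_pos: [451.4, 204.1, 115.3]
tcp_rot: [-180.0, 0.0, 84.4]
ft_force: [0.2, -0.6, 2.1]
finger_gap: -0.4
grip_force: 0.3
```

step_arm([
  {"dp": [0.01, 0, 0.02], "angular": [0, 0, 0], "fingers": 1},
  {"dp": [0.02, 0, 0.04], "angular": [0, 0, 0], "fingers": 1},
  {"dp": [0.03, 0, 0.055], "angular": [0, 0, 0], "fingers": 1},
  {"dp": [0.035, 0, 0.065], "angular": [0, 0, 0], "fingers": 1},
  {"dp": [0.04, 0, 0.075], "angular": [0, 0, 0], "fingers": 1},
  {"dp": [0.04, 0, 0.08], "angular": [0, 0, 0], "fingers": 1},
  {"dp": [0.04, 0, 0.085], "angular": [0, 0, 0], "fingers": 1},
  {"dp": [0.04, 0, 0.085], "angular": [0, 0, 0], "fingers": 1},
])

```text
time: 16.85
tool_pos: [452.3, 211.9, 98.9]
tcp_rot: [-180.0, 0.0, 84.4]
ft_force: [0.0, -0.7, -1.2]
finger_gap: 0.0
grip_force: 0.0
```

step_arm([
  {"dp": [0, 0, 0.003], "angular": [0, 0, 0], "fingers": 1},
  {"dp": [0, 0, 0.006], "angular": [0, 0, 0], "fingers": 1},
  {"dp": [0, 0, 0.009], "angular": [0, 0, 0], "fingers": 1},
  {"dp": [0, 0, 0.012], "angular": [0, 0, 0], "fingers": 1},
  {"dp": [0, 0, 0.015], "angular": [0, 0, 0], "fingers": 1},
  {"dp": [0, 0, 0.018], "angular": [0, 0, 0], "fingers": 1},
  {"dp": [0, 0, 0.018], "angular": [0, 0, 0], "fingers": 1},
  {"dp": [0, 0, 0.018], "angular": [0, 0, 0], "fingers": 1},
])

```text
time: 17.85
tool_pos: [452.6, 212.0, 96.6]
tcp_rot: [180.0, -0.0, 84.4]
ft_force: [-5.9, -1.5, 11.5]
finger_gap: 0.3
grip_force: 5.9
```

The finger stopped at z = 96.6 with 11.5 N, close to the dome height I expected for a shut lid. I'll lift away and check.

step_arm([
  {"dp": [0, 0, -0.03], "angular": [0, 0, 0], "fingers": 1},
  {"dp": [0, 0, -0.1], "angular": [0, 0, 0], "fingers": 1},
  {"dp": [0, 0, -0.3], "angular": [0, 0, 0], "fingers": 1},
  {"dp": [-0.1, 0, -0.5], "angular": [0, 0, 0], "fingers": 1},
  {"dp": [-0.35, 0, -0.7], "angular": [0, 0, 0], "fingers": 1},
  {"dp": [-0.6, 0, -0.8], "angular": [0, 0, 0], "fingers": 1},
  {"dp": [-0.85, 0, -0.8], "angular": [0, 0, 0], "fingers": 1},
  {"dp": [-0.9, 0, -0.8], "angular": [0, 0, 0], "fingers": 1},
])

```text
time: 18.85
tool_pos: [434.8, 30.3, 256.5]
tcp_rot: [179.9, 0.0, 84.2]
ft_force: [0.4, 1.3, -0.0]
finger_gap: 0.3
grip_force: 0.0
```

Run:
```python
from fit import *
w=snapshot("wrist");s=snapshot("side")
im=np.hstack([cv2.resize(w,(400,300)),cv2.resize(s[210:375,220:440],(400,300),interpolation=cv2.INTER_CUBIC)])
cv2.imwrite("pics/a6.png",im);print(sense()["ft_force"],sense()["time"])
q=[451.8,205.1,-1.669,0.0]
for c in("side","wrist"):
  for l,P in(("lid_edge","L"),("centrifuge",[0,0,0]),("switch_face",[-78,-35,20])):
    p=camera_params(c);print(c,l,[(np.round(x["at"],1).tolist(),round(x["conf"],2)) for x in pinpoint(c,l)[:2]],proj(c,W(q,P),p).round(1))
print(proj("side",W([451.8,205.1,-1.669,.06],"L")))
```

```text
[-1.33802899 -0.24868338 -1.09726607] 18.95
side lid_edge [([302.2, 297.6], 0.62)] [303.8 296.4]
side centrifuge [([306.3, 302.3], 0.63)] [308.2 303.5]
side switch_face [([314.5, 258.1], 0.38), ([316.5, 321.6], 0.37)] [317.8 324.6]
wrist lid_edge [] [ 325.7 -112.3]
wrist centrifuge [] [325.3  -4.6]
wrist switch_face [] [ 280.  -128.8]
[303.75122125 293.82975093]
```

View pics/a6.png

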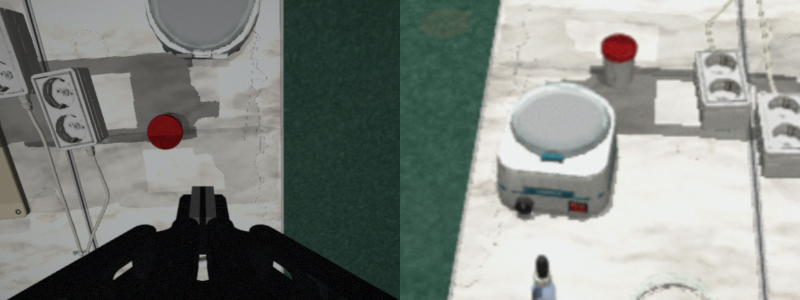

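The lid sits fully shut, with its edge at (302,298) against (304,296) predicted. The centrifuge, cup and bottle haven't moved, and the robot is clear, so I'm handing in.

```bash
python3 -c "
from bench import hand_in;print(hand_in())"
```

```text
the job is handed in; nothing more can be done
None
```

I switched the rocker off first, then pushed the lid fully shut with the fingertips, and handed the job in at about 19 s; the centrifuge, cup and bottle looked unmoved in the last picture, which did not show the marker.

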